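# Knock a jammed brass nut out of a parts tube

## Robot

A 7-joint arm with a two-finger parallel gripper is mounted at the origin on the work surface. World frame = base frame: x ahead of the robot, y to its left, z up, the work surface at z = 0. Lengths are in m, angles in rad, forces in N, time in s.
With the tool pointing down it reaches from about 0.35 to 0.9 m from the base axis. Payload 19.9 kg.
Tool frame: the origin (TCP) lies at the very end of the fingers, on their centre line; the grasp point (between the pads) lies 19 mm behind it; z points along the fingers, y is the line along which they close (so a half turn about z gives the same grasp; the last joint's range is limited). The gripper opens to 85 mm and grips with 20 to 120 N. Pads are 22 mm wide; open, the fingers measure 114 mm over their backs; the gripper's body (76 mm by 85 mm) begins 54 mm behind the grasp point. The pads swing forward as they close: fully open they stand 13 mm farther back than shut.
Start: joints at [-1.337, 0.417, -0.01, 1.614, 0.005, 1.111, -0.053], TCP at [0.17, 0.602, 0.231] pointing down, gripper open.
Joint ranges: [-2.81, 2.81], [-0.39, 2.02], [-1.27, 1.25], [0.06, 2.57], [-1.19, 4.33], [0.19, 2], [-2.82, 2.82]. Speed limits (rad/s): [1.89, 1.89, 2.39, 2.39, 3.01, 3.01, 3.01].

## Interface

Orientations are given as a 3x3 rotation matrix whose columns are the frame's x, y, z axes.
In Python, from station import env, optics, ticket gives the robot as it stands.
- The arm moves only by the tool servo_tool, never from a script. Its argument "plan" is a list that holds one entry, the list of rows, each a list of 7 numbers: the finger opening in mm, from 0 to 85.4, then the shift along the tool's x, y, z in units of 0.02 m (1.0 is 0.02 m), then the turn, a rotation vector about the tool's x, y, z in units of 0.1 rad (1.0 is 0.1 rad). A call has 1 to 20 rows; each row shifts and turns the commanded pose from where the row before left it, along the tool's axes as they then stand; what a row does not reach is not made up. A row lasts 1/10 s, in which the tool goes at most 50 mm and 8.59 degrees, less where a joint would pass 70% of its speed; a pose out of reach is approached as far as the arm can. A call with a number of a shift or a turn outside -1 to 1 is refused whole. A call with a gripper value outside its range is refused whole. The fingers move at their own pace and stop on an object; the grip force is fixed at half the most. Time passes only in rows, so rows that do not move let the fingers close. It gives the time, the measured TCP pose, the force, the opening and the grip force at its end, in the units of the state.
- env.get_state(): the state, without advancing time (a new reading comes with each control period).
- optics.camera(name): name is "scene" or "top" or "wrist"; returns a dict with "color" (480x640x3 uint8, red, green, blue), "K" (3x3 intrinsics, pixels), "origin" and "rotation" of the camera in the world; the wrist camera has in their place "tool_from_camera" (4x4, takes a point from camera to tool coordinates, whose origin is the TCP and whose axes are the flange's). Camera axes: x right, y down, z forward; pixel columns grow to the right and rows downward; lengths in m; the calibration is good to about 2 mm. A picture is of the moment at which its call begins: read the wrist's pose just before it. There is no depth.
- ticket.job_done(): hands the job in; it is judged then, once.
Trained networks look in the newest picture that a camera, given by its name, has taken for a name from the list of things; names that differ only in an ending like _2 or _b are one class to them, and where a whole thing is asked for, a point or a joint stands for the part that bears it (a point fixed in the world has none). Each returns a list of dicts, best first, with "conf" (0 to 1); they miss things now and then, are a little off and sometimes report something else, mostly with a low value. They report only what shows in the picture. A call takes as long as a camera call.
- optics.look_for(thing, camera): "extent" ([left, top, right, bottom] in pixels, round what is visible of it).
- optics.masks_of(thing, camera): "pixels" (480x640 bool, what is visible of it) and "extent" ([left, top, right, bottom] in pixels, round what is visible of it).
- optics.place_of(thing, camera): "centre" ([column, row] in pixels: a listed point, or the origin of a listed thing).
The state is a dict: "time": time; "q": joint angles; "dq": joint speeds; "joint_torque": joint torques, N m; "tcp_pos": TCP position; "tool_rot": TCP orientation; "force": force on the tool from outside, world axes, zero at the start; "moment": the same for the moment, N m; "width": finger opening in m; "grip_force": force on a finger pad.
Only numpy, scipy, OpenCV 4.12 (cv2) and the standard library are available. Lean on these libraries where they do the work, as an engineer would, in place of code of your own. Each camera call takes 0.05 s, during which the arm holds its last target. There are 200 camera calls.

## Task

A brass thumb nut is stuck between the rubber lips in the neck of the clear parts tube with the green tag. Take that tube from its wooden rest, tip it mouth-down over the green tray and tap its rim on the edge of the steel strip until the nut comes free and drops into the green tray. Then lay the empty tube back down on the rest's two rails and let go; leave the red-tagged tube and the nut in the red tray where they are.

Things in the scene. Friction and masses are not known exactly. Their poses are not given: they have to be found in the camera images.
- tube_green_center (a point): Centre of the clear, square plastic parts tube with the green tag: 110 mm long (along its x axis), 26 x 26 mm outside, walls 4 mm, 60 g. Its -x end is the open mouth (bore 18 x 18 mm); the +x end is closed, its last 24 mm wrapped in the green tag. It lies on the rest with z up and its mouth towards the robot.
- tube_green_mouth (a point): Centre of the open mouth of the green-tagged tube, in the plane of its rim, 55 mm from the tube's centre; axes as the tube's. Two sprung rubber lips, 11 to 19 mm inside it, hold the nut by friction 1.1 to 1.6 times its weight: tipping alone does not free it. Each brisk tap of the rim (about 0.15 to 0.25 m/s) shifts it some 2 to 4 mm; about 10 mm in all frees it.
- nut: The stuck brass thumb nut, a spool 15 mm in diameter and 14 mm long, about 20 g, polished (it slides easily). Origin at its centre, x along its axis. At the start it is in the neck of the green-tagged tube, its centre 13 to 15 mm inside the mouth.
- edge (a point): Middle of the steel strip's front edge, the hard edge to tap on, at the strip's top, 60 mm above the table. The strip (6 mm thick) lies on a fixed wooden bar; the edge runs 135 mm to either side along y, the strip 74 mm back in +x; the wood stands 14 mm back from the edge. -x points over the trays, roughly towards the robot.
- tray_green_in (a point): Centre of the inner floor of the green tray, an open tray fixed to the table: 110 mm (x) by 120 mm (y), 32 mm high, walls and floor 4 mm. It lies 50 mm in front (-x) of the edge and 66 mm to one side of its middle, axes parallel to the edge's, its rear wall below the strip. The green and the red tray swap sides.
- tray_red_in (a point): Centre of the inner floor of the red tray, alike, on the other side.
- nut_reject: A rejected brass nut of the same size, lying in the red tray. Not to be moved. Origin at its centre.
- rest_top (a point): Centre of the fixed tube rest, at the top of its rails, 40 mm above the table. A base 100 x 210 x 10 mm carries two wooden rails along y, 10 mm wide, 210 mm long, 30 mm tall, centred 40 mm before and behind (x) this point; fingers fit between. The two tubes lie across the rails, along x, 50 mm to either side in y; which is where varies.
- tube_red_center (a point): Centre of the red-tagged tube, of the same size, lying on the other side of the rest. Not to be moved.

How it is judged:
By the outcome, as a careful person would: the job done as asked, in the order asked, and still so for the second after the job is handed in, with the robot touching nothing.
It also fails if it takes over 58 s, if anything falls off the work surface, if the arm or the gripper's body presses on something with over 40 N, if the wrist force passes 120 N, or if a joint passes its speed limit or range.

## Working session

There is one attempt and no reset: what is moved stays moved. The work goes in short steps, Python scripts to look and compute and a tool call to move; the robot and the scene stay as the last step left them, time stands still between calls to the robot, and variables do not carry over. Pictures are saved under pics/ and viewed, at most 10 in all, crops included, and the job is handed in when it is done.

Besides the shell and the picture viewer there is one more tool, called after ">>>" as name(argument=value, ...), one argument or row to a line, values as JSON. servo_tool: Moves the arm, as the interface text tells. Its arguments: {"type":"object","properties":{"plan":{"type":"array","items":{"type":"array","items":{"type":"array","items":{"type":"number"}}}}},"required":["plan"]}

```bash
ls; mkdir -p pics; cat > h.py <<'E'
import numpy as np, cv2
from station import env, optics, ticket
def ray(c,px):
    K=np.array(c["K"]); d=np.array(c["rotation"])@np.linalg.inv(K)@np.array([px[0],px[1],1.]); return np.array(c["origin"]),d
def atz(c,px,z):
    o,d=ray(c,px); return o+d*(z-o[2])/d[2]
E
cat > a.py <<'E'
from h import *
s=env.get_state(); print(s["time"],s["tcp_pos"],np.round(s["tool_rot"],3).tolist(),s["width"])
ims=[]
for cam in ("top","scene"):
    c=optics.camera(cam); print(cam,np.round(c["origin"],3)); cv2.imwrite(f"pics/{cam}0.png",c["color"][:,:,::-1])
    for t,z in (("tube_green_center",.053),("tube_green_mouth",.053),("nut",.053),("edge",.06),("tray_green_in",.004),("tray_red_in",.004),("rest_top",.04),("tube_red_center",.053)):
        r=optics.place_of(t,cam)
        for e in r[:2]: print(t,round(e["conf"],2),np.round(e["centre"],1),np.round(atz(c,e["centre"],z),4))
print(env.get_state()["time"])
E
python3 a.py
```

```text
pics
0.0 [0.16949734 0.60121717 0.23065886] [[-0.962, 0.271, -0.0], [0.271, 0.962, -0.001], [-0.0, -0.001, -1.0]] 0.08538328428471365
top [ 0.435 -0.036  0.92 ]
tube_green_center 0.98 [198.4 215.6] [0.5841 0.1715 0.053 ]
tube_green_mouth 0.73 [192.4 247.1] [0.5328 0.1809 0.053 ]
tube_green_mouth 0.32 [464.7 216. ] [ 0.5742 -0.259   0.053 ]
edge 0.97 [463.5 214.2] [ 0.5761 -0.2555  0.06  ]
edge 0.27 [503.4 253.7] [ 0.5114 -0.3153  0.06  ]
tray_green_in 0.56 [417. 245.] [ 0.5341 -0.1888  0.004 ]
tray_red_in 0.72 [493.1 254.2] [ 0.5159 -0.3162  0.004 ]
tray_red_in 0.17 [168.5 215.1] [0.5945 0.2348 0.004 ]
rest_top 0.68 [494.5 254.2] [ 0.5127 -0.3074  0.04  ]
rest_top 0.58 [169.6 218.4] [0.5826 0.2223 0.04  ]
tube_red_center 0.73 [193.9 252.3] [0.5243 0.1784 0.053 ]
scene [ 0.988 -0.501  0.512]
tube_green_center 0.93 [394.3 231.8] [0.5873 0.1702 0.053 ]
tube_green_mouth 0.94 [376.2 219.6] [0.5318 0.1864 0.053 ]
edge 0.77 [216.4 342.4] [ 0.5779 -0.2556  0.06  ]
tray_green_in 0.71 [238.1 333.5] [ 0.5368 -0.1899  0.004 ]
tray_red_in 0.8 [162.1 371.2] [ 0.5154 -0.3135  0.004 ]
tray_red_in 0.69 [242.2 330.6] [ 0.5365 -0.1812  0.004 ]
rest_top 0.69 [404.6 228. ] [0.5831 0.2162 0.04  ]
tube_red_center 0.68 [417.8 209.9] [0.5733 0.2808 0.053 ]
0.9
```

View pics/top0.png

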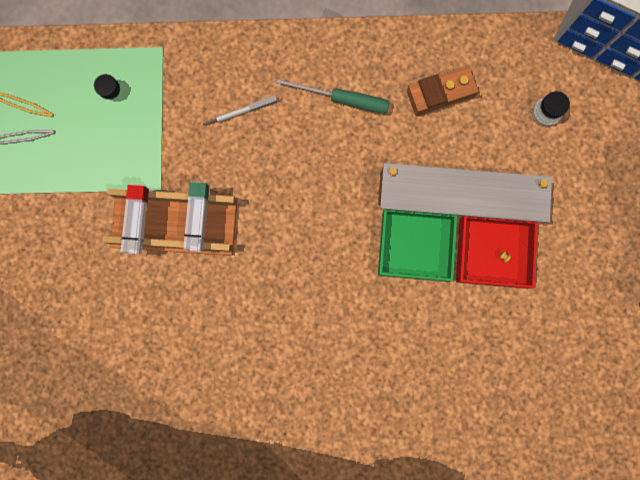

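View pics/scene0.png

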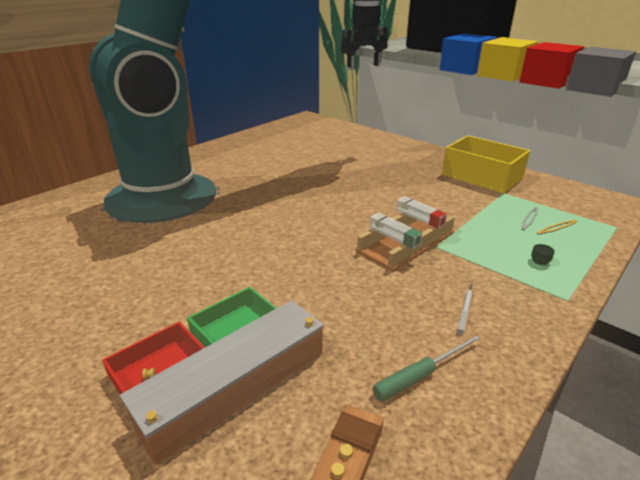

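The green tube is on the right side of the rest, from (199,185) to (195,250) in the top view. The green tray is on the left at (417,245), and the strip's front edge runs from (381,208) to (551,220). Next I'll measure the yaws.

```bash
cat > b.py <<'E'
from h import *
c=optics.camera("top"); print(np.round(c["rotation"],3).tolist(), c["K"][0][0])
for t,z in (("tube_green_center",.066),("tube_red_center",.066),("edge",.06),("rest_top",.04),("tray_green_in",.032)):
    for e in optics.masks_of(t,"top")[:1]:
        m=e["pixels"].astype(np.uint8); p=cv2.findContours(m,0,2)[0]; p=max(p,key=cv2.contourArea)
        b=cv2.boxPoints(cv2.minAreaRect(p)); w=np.array([atz(c,q,z)[:2] for q in b])
        print(t,round(e["conf"],2),b.round(0).tolist(),w.round(4).tolist(),"ctr",w.mean(0).round(4),[round(float(np.degrees(np.arctan2(*(w[(i+1)%4]-w[i])[::-1]))),1) for i in range(2)])
for n,a,b,z in(("strip front",(381,208),(551,220),.06),("rail",(108,239),(236,249),.04)):
    A,B=atz(c,a,z),atz(c,b,z); print(n,A.round(4),B.round(4),np.degrees(np.arctan2(*(A-B)[[1,0]])))
E
python3 b.py
```

```text
[[-0.018, -0.994, 0.111], [-1.0, 0.02, 0.015], [-0.017, -0.111, -0.994]] 542.2818691839934
tube_green_center 0.9 [[183.0, 250.0], [189.0, 181.0], [209.0, 183.0], [203.0, 252.0]] [[0.5275, 0.1934], [0.639, 0.1839], [0.6351, 0.151], [0.5237, 0.161]] ctr [0.5813 0.1723] [-4.9, -96.8]
tube_red_center 0.64 [[120.0, 252.0], [127.0, 183.0], [149.0, 186.0], [142.0, 255.0]] [[0.5252, 0.2934], [0.6368, 0.2847], [0.6324, 0.2486], [0.5209, 0.2578]] ctr [0.5788 0.2711] [-4.5, -97.0]
edge 0.92 [[377.0, 208.0], [381.0, 162.0], [552.0, 176.0], [549.0, 223.0]] [[0.5885, -0.118], [0.6643, -0.1265], [0.6347, -0.4006], [0.5598, -0.3896]] ctr [ 0.6118 -0.2587] [-6.4, -96.2]
rest_top 0.82 [[142.0, 251.0], [145.0, 190.0], [237.0, 196.0], [234.0, 256.0]] [[0.53, 0.2677], [0.6313, 0.2632], [0.6182, 0.1102], [0.5175, 0.1166]] ctr [0.5742 0.1894] [-2.6, -94.9]
tray_green_in 0.7 [[376.0, 276.0], [382.0, 208.0], [458.0, 215.0], [452.0, 283.0]] [[0.4808, -0.115], [0.5935, -0.1284], [0.5795, -0.2537], [0.4675, -0.2387]] ctr [ 0.5303 -0.1839] [-6.8, -96.4]
strip front [ 0.5889 -0.1242  0.06  ] [ 0.5638 -0.3936  0.06  ] 84.66041053480575
rail [0.5505 0.3237 0.04  ] [0.5297 0.1126 0.04  ] 84.36805251758042
```

>>> servo_tool(
  plan=[
    [[85,0,0,0,0,0,-0.93],[85,-0.97,-0.85,0,0,0,-0.94],[85,-0.97,-0.85,0,0,0,0],[85,-0.97,-0.85,0,0,0,0],[85,-0.97,-0.85,0,0,0,0],[85,-0.97,-0.85,0,0,0,0],[85,-0.97,-0.85,0,0,0,0],[85,-0.97,-0.85,0,0,0,0],[85,-0.97,-0.85,0,0,0,0],[85,-0.97,-0.85,0,0,0,0],[85,-0.97,-0.85,0,0,0,0],[85,-0.97,-0.85,0,0,0,0],[85,-0.97,-0.85,0,0,0,0],[85,-0.97,-0.85,0,0,0,0],[85,-0.97,-0.85,0,0,0,0],[85,-0.97,-0.85,0,0,0,0],[85,-0.97,-0.85,0,0,0,0],[85,-0.97,-0.85,0,0,0,0],[85,-0.97,-0.85,0,0,0,0],[85,-0.97,-0.85,0,0,0,0]],
  ],
)

```text
time: 3.2
tcp_pos: [0.5073, 0.2451, 0.2314]
tool_rot: [[-0.996, 0.088, 0.0], [0.088, 0.996, 0.0], [-0.0, 0.0, -1.0]]
force: [-0.8, 1.0, -0.6]
width: 0.0847
grip_force: 0.0
```

>>> servo_tool(
  plan=[
    [[85,-0.97,-0.85,0,0,0,0],[85,-0.97,-0.85,0,0,0,0],[85,-0.97,-0.85,0,0,0,0],[85,-0.8,-0.7,0,0,0,0],[85,0,0,0,0,0,0]],
  ],
)

```text
time: 3.7
tcp_pos: [0.5764, 0.1718, 0.2312]
tool_rot: [[-0.996, 0.091, 0.001], [0.091, 0.996, -0.001], [-0.001, -0.001, -1.0]]
force: [1.4, 0.4, 0.5]
width: 0.0849
grip_force: 0.0
```

```bash
cat > w.py <<'E'
from h import *
import sys
s=env.get_state(); R=np.array(s["tool_rot"]); p=np.array(s["tcp_pos"])
print(round(s["time"],2),p.round(4),R.round(3).tolist(),np.round(s["q"],3))
c=optics.camera("wrist"); T=np.array(c["tool_from_camera"]); c["origin"]=p+R@T[:3,3]; c["rotation"]=R@T[:3,:3]
print("cam",c["origin"].round(3),c["rotation"].round(2).tolist())
cv2.imwrite(f"pics/{sys.argv[1]}.png",c["color"][:,:,::-1])
for a in sys.argv[2:]:
    t,z=a.split(":"); z=float(z)
    for e in optics.place_of(t,"wrist")[:1]: print(t,round(e["conf"],2),np.round(e["centre"],0),atz(c,e["centre"],z).round(4))
    for e in optics.masks_of(t,"wrist")[:1]:
        q=max(cv2.findContours(e["pixels"].astype(np.uint8),0,2)[0],key=cv2.contourArea)
        b=cv2.boxPoints(cv2.minAreaRect(q)); print("  mask",round(e["conf"],2),b.round(0).tolist(),[atz(c,x,z)[:2].round(4).tolist() for x in b])
E
python3 w.py w1 tube_green_center:.053 tube_green_mouth:.053 nut:.053
```

```text
3.7 [0.5764 0.1718 0.2312] [[-0.996, 0.091, 0.001], [0.091, 0.996, -0.001], [-0.001, -0.001, -1.0]] [-0.516  0.38   0.225  1.682 -0.092  1.09   1.216]
cam [0.496 0.18  0.374] [[0.09, 0.94, 0.32], [1.0, -0.09, -0.03], [-0.0, 0.32, -0.95]]
tube_green_center 0.67 [325. 214.] [0.5824 0.1782 0.053 ]
  mask 0.78 [[306.0, 148.0], [339.0, 148.0], [340.0, 281.0], [307.0, 281.0]] [[0.5266, 0.1678], [0.5288, 0.1938], [0.6451, 0.1862], [0.6427, 0.1571]]
tube_green_mouth 0.88 [319. 147.] [0.5266 0.1786 0.053 ]
  mask 0.75 [[305.0, 147.0], [340.0, 147.0], [340.0, 281.0], [305.0, 281.0]] [[0.5258, 0.1671], [0.5284, 0.195], [0.6452, 0.1863], [0.6423, 0.1552]]
  mask 0.75 [[0.0, 328.0], [0.0, 247.0], [38.0, 247.0], [38.0, 328.0]] [[0.664, -0.1326], [0.586, -0.1048], [0.589, -0.072], [0.6673, -0.0974]]
```

View pics/w1.png

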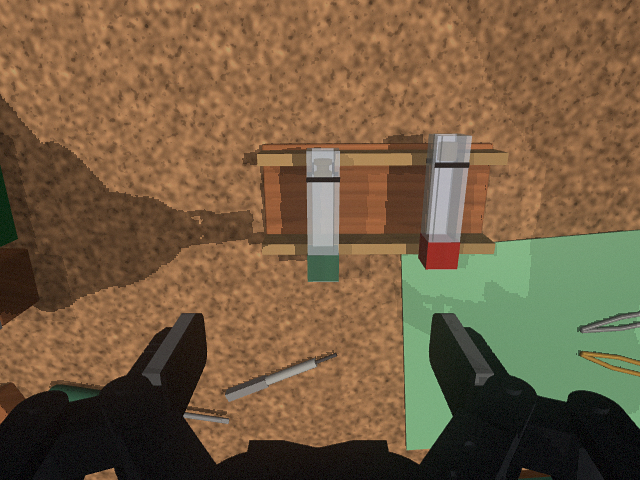

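The tube runs from (322,148) to (323,281), parallel to the tool's x axis, with its centre near (0.582, 0.175). I'll grasp with the tool leaned back about 40°, so that tipping stays within the wrist range.

>>> servo_tool(
  plan=[
    [[85,0,0,0,0,1,0],[85,0,0,0,0,1,0],[85,0,0,0,0,1,0],[85,0,0,0,0,1,0],[85,0,0,0,0,1,0],[85,0,0,0,0,1,0],[85,0,0,0,0,1,0],[85,-0.88,0.03,0.52,0,0,0],[85,-0.88,0.03,0.52,0,0,0],[85,-0.88,0.03,0.52,0,0,0],[85,-0.88,0.03,0.52,0,0,0],[85,-0.88,0.03,0.52,0,0,0],[85,-0.88,0.03,0.52,0,0,0],[85,-0.88,0.03,0.52,0,0,0],[85,0,0,0,0,0,0]],
  ],
)

```text
time: 5.55
tcp_pos: [0.6215, 0.1747, 0.0928]
tool_rot: [[-0.761, 0.087, -0.643], [0.068, 0.996, 0.055], [0.645, -0.002, -0.764]]
force: [-1.4, -0.1, -0.3]
width: 0.0852
grip_force: 0.0
```

```bash
python3 w.py w2 tube_green_center:.053 tube_green_mouth:.053
```

```text
5.55 [0.6215 0.1747 0.0928] [[-0.761, 0.087, -0.643], [0.068, 0.996, 0.055], [0.645, -0.002, -0.764]] [-0.306  1.012  0.159  1.079 -0.305  1.747  1.365]
cam [0.652 0.173 0.255] [[0.09, 0.93, -0.37], [1.0, -0.08, 0.03], [-0.0, -0.37, -0.93]]
tube_green_center 0.67 [311. 258.] [0.583  0.1755 0.053 ]
  mask 0.73 [[282.0, 366.0], [289.0, 156.0], [348.0, 158.0], [340.0, 368.0]] [[0.6372, 0.1565], [0.5175, 0.1675], [0.5221, 0.2024], [0.6407, 0.1848]]
tube_green_mouth 0.62 [311. 170.] [0.5281 0.18   0.053 ]
```

View pics/w2.png

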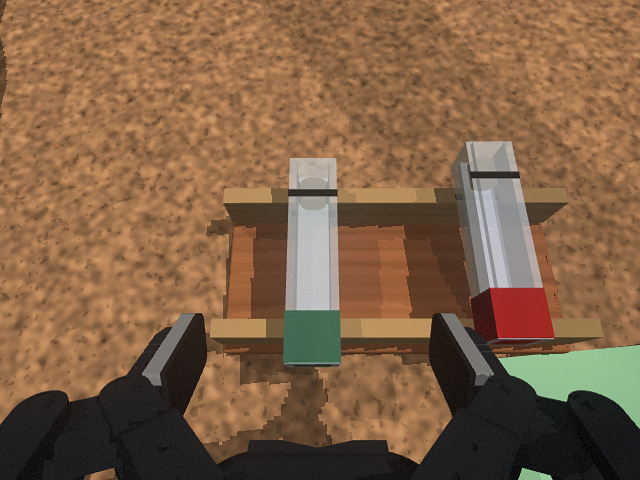

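The fingers (inner tips at columns 205 and 432) straddle the green tube (column 311) and clear the red one. Now I'll go in and close.

>>> servo_tool(
  plan=[
    [[85,0,-0.05,0.94,0,0,0],[85,0,-0.05,0.94,0,0,0],[85,0,-0.05,0.94,0,0,0],[85,0,-0.05,0.94,0,0,0],[85,0,0,0,0,0,0],[10,0,0,0,0,0,0],[10,0,0,0,0,0,0],[10,0,0,0,0,0,0],[10,0,0,0,0,0,0],[10,0,0,0,0,0,0],[10,0,0,0,0,0,0],[10,0,0,0,0,0,0],[10,0,0,0,0,0,0],[10,0,0,0,0,0,0],[10,0,0,0,0,0,0]],
  ],
)

```text
time: 7.3
tcp_pos: [0.5742, 0.1749, 0.0392]
tool_rot: [[-0.763, 0.088, -0.641], [0.067, 0.996, 0.057], [0.643, 0.0, -0.765]]
force: [3.7, -0.2, 5.2]
width: 0.0253
grip_force: 59.2
```

>>> servo_tool(
  plan=[
    [[10,0.42,0,-0.5,0,0,0],[10,0.84,0,-1,0,0,0],[10,0.84,0,-1,0,0,0],[10,0.84,0,-1,0,0,0],[10,0.84,0,-1,0,0,0],[10,0.42,0,-0.5,0,0,0],[10,0,-1,0,0,0,0],[10,0,-1,0,0,-0.9,0],[10,0,-1,0,0,-1,0],[10,0,-1,0,0,-1,0],[10,0,-1,0,0,-1,0],[10,0,-1,0,0,-1,0],[10,0,-1,0,0,-1,0],[10,0,-1,0,0,-1,0],[10,0,-1,0,0,0,0],[10,0,-1,0,0,0,0]],
  ],
)

```text
time: 8.9
tcp_pos: [0.5552, -0.0255, 0.1692]
tool_rot: [[-0.996, 0.088, -0.01], [0.088, 0.996, 0.001], [0.01, -0.0, -1.0]]
force: [0.9, 0.5, -0.6]
width: 0.0254
grip_force: 58.9
```

```bash
python3 -c "
from h import *
s=env.get_state(); print(s['q'],s['tcp_pos'],s['force'],s['width'])"
```

```text
[-0.23940102  0.3785994   0.28567193  1.84869955 -0.12955189  0.94273886
  1.58763558] [ 0.55515031 -0.02552418  0.16921653] [ 0.85844901  0.47408365 -0.55721752] 0.02535737751306568
```

>>> servo_tool(
  plan=[
    [[10,0,-1,0,0,-1,0],[10,0,-1,0,0,-1,0],[10,0,-1,0,0,-1,0],[10,0,-1,0,0,-1,0],[10,0,-1,0,0,-0.9,0],[10,0,-1,0,0,0,0],[10,0,-1,0,0,0,0],[10,0,-1,0,0,0,0],[10,0,-0.3,0,0,0,0],[10,0,0,0,0,0,0]],
  ],
)

```text
time: 9.9
tcp_pos: [0.541, -0.1907, 0.1689]
tool_rot: [[-0.884, 0.09, 0.459], [0.079, 0.996, -0.042], [-0.461, -0.0, -0.887]]
force: [0.4, 0.6, -1.1]
width: 0.0254
grip_force: 59.1
```

```bash
python3 w.py w3 edge:.06 tube_green_mouth:.12 nut:.12; python3 -c "
from h import *
c=optics.camera('scene'); cv2.imwrite('pics/s3.png',c['color'][:,:,::-1])
c=optics.camera('top')
for cam in ('scene','top'):
  for t in ('tube_green_mouth','tube_green_center','edge'): print(cam,t,[(np.round(e['centre']),round(e['conf'],2)) for e in optics.place_of(t,cam)[:1]])
"
```

```text
9.9 [ 0.541  -0.1907  0.1689] [[-0.884, 0.09, 0.459], [0.079, 0.996, -0.042], [-0.461, -0.0, -0.887]] [ 0.22   0.219  0.143  2.155 -0.47   0.338  2.245]
cam [ 0.404 -0.178  0.258] [[0.09, 0.69, 0.72], [1.0, -0.06, -0.06], [0.0, 0.72, -0.7]]
edge 0.66 [224. 208.] [ 0.5732 -0.2558  0.06  ]
  mask 0.57 [[24.0, 176.0], [283.0, 176.0], [283.0, 278.0], [24.0, 278.0]] [[0.5363, -0.373], [0.5509, -0.2125], [0.652, -0.2281], [0.633, -0.4365]]
tube_green_mouth 0.81 [318. 198.] [ 0.5202 -0.1877  0.12  ]
  mask 0.6 [[274.0, 184.0], [360.0, 184.0], [360.0, 446.0], [274.0, 446.0]] [[0.5104, -0.2066], [0.5139, -0.1687], [0.8817, -0.1734], [0.8729, -0.2686]]
scene tube_green_mouth [(array([225., 262.]), 0.84)]
scene tube_green_center [(array([225., 235.]), 0.64)]
scene edge [(array([212., 342.]), 0.73)]
top tube_green_mouth []
top tube_green_center [(array([438., 232.]), 0.78)]
top edge [(array([464., 218.]), 0.6)]
```

View pics/w3.png

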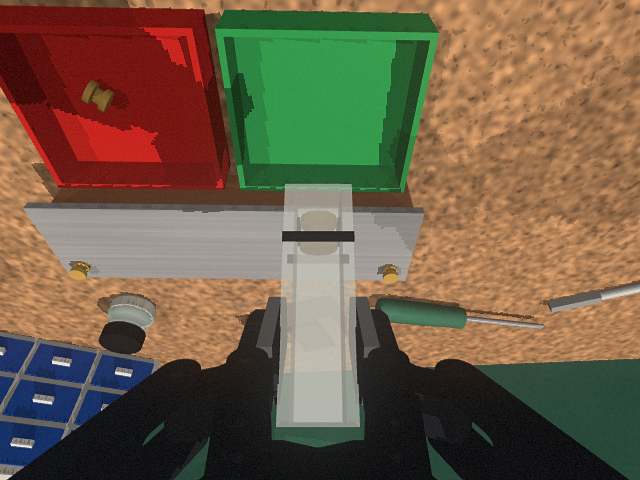

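View pics/s3.png

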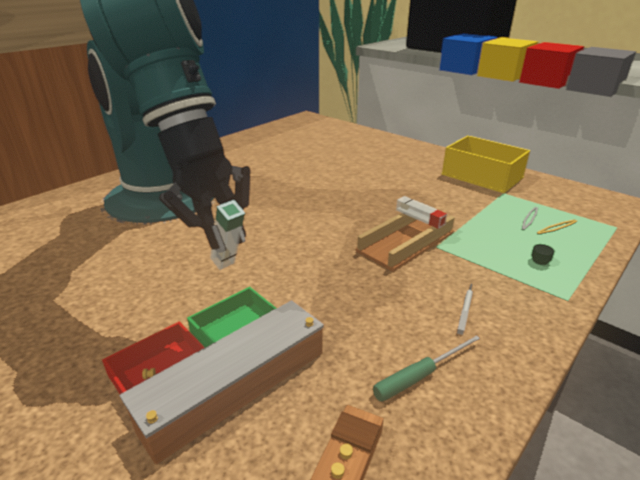

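The wrist view shows the tube gripped mouth-down at (318,190), the nut at (318,230), and the strip edge near row 210. The scene view shows the tube over the green tray. I'll lower the rim in front of the strip and touch the side to find the edge.

>>> servo_tool(
  plan=[
    [[10,0,0,1,0,0,0],[10,0,0,1,0,0,0],[10,0,0,1,0,0,0],[10,0,0,1,0,0,0],[10,0,0,0.45,0,0,0],[10,0,0,0,0,0,0],[10,-0.11,0,0.06,0,0,0],[10,-0.11,0,0.06,0,0,0],[10,0,0,0,0,0,0]],
  ],
)

```text
time: 11.55
tcp_pos: [0.5883, -0.1938, 0.0911]
tool_rot: [[-0.883, 0.087, 0.461], [0.077, 0.996, -0.041], [-0.463, -0.0, -0.886]]
force: [-1.1, -1.0, -1.6]
width: 0.0256
grip_force: 59.1
```

>>> servo_tool(
  plan=[
    [[10,-0.09,0,0.05,0,0,0],[10,0,0,0,0,0,0]],
  ],
)

```text
time: 11.75
tcp_pos: [0.5901, -0.1939, 0.0906]
tool_rot: [[-0.883, 0.088, 0.461], [0.078, 0.996, -0.041], [-0.462, -0.0, -0.887]]
force: [-0.8, -0.4, -0.2]
width: 0.0252
grip_force: 59.1
```

>>> servo_tool(
  plan=[
    [[10,-0.09,0,0.05,0,0,0],[10,0,0,0,0,0,0]],
  ],
)

```text
time: 11.95
tcp_pos: [0.5921, -0.1941, 0.0903]
tool_rot: [[-0.883, 0.088, 0.46], [0.078, 0.996, -0.041], [-0.462, -0.0, -0.887]]
force: [0.7, -0.0, -0.2]
width: 0.0253
grip_force: 59.1
```

>>> servo_tool(
  plan=[
    [[10,-0.09,0,0.05,0,0,0],[10,0,0,0,0,0,0]],
  ],
)

```text
time: 12.15
tcp_pos: [0.5941, -0.1943, 0.0902]
tool_rot: [[-0.884, 0.088, 0.46], [0.078, 0.996, -0.041], [-0.462, -0.0, -0.887]]
force: [0.5, 0.6, -0.6]
width: 0.0253
grip_force: 59.1
```

>>> servo_tool(
  plan=[
    [[10,-0.09,0,0.05,0,0,0],[10,0,0,0,0,0,0]],
  ],
)

```text
time: 12.35
tcp_pos: [0.5957, -0.1945, 0.0898]
tool_rot: [[-0.884, 0.088, 0.459], [0.078, 0.996, -0.04], [-0.461, 0.0, -0.887]]
force: [-4.8, 1.0, 1.6]
width: 0.0255
grip_force: 59.8
```

>>> servo_tool(
  plan=[
    [[10,0.06,0,-0.03,0,0,0],[10,-0.46,0,-0.89,0,0,0],[10,-0.46,0,-0.89,0,0,0],[10,-0.2,0,-0.4,0,0,0],[10,-0.37,0,0.19,0,0,0],[10,0,0,0,0,0,0],[10,0.46,0,0.89,0,0,0],[10,0.3,0,0.58,0,0,0],[10,0,0,0,0,0,0]],
  ],
)

```text
time: 13.25
tcp_pos: [0.6018, -0.1949, 0.1035]
tool_rot: [[-0.885, 0.088, 0.457], [0.079, 0.996, -0.04], [-0.459, 0.001, -0.888]]
force: [0.7, -0.8, -0.4]
width: 0.0254
grip_force: 59.3
```

>>> servo_tool(
  plan=[
    [[10,0.05,0,0.09,0,0,0],[10,0,0,0,0,0,0]],
  ],
)

```text
time: 13.45
tcp_pos: [0.6026, -0.1952, 0.1039]
tool_rot: [[-0.884, 0.088, 0.46], [0.078, 0.996, -0.041], [-0.462, 0.0, -0.887]]
force: [-0.5, 1.2, -0.4]
width: 0.0253
grip_force: 59.3
```

>>> servo_tool(
  plan=[
    [[10,-0.02,0,0.11,0,0,0],[10,0,0,0,0,0,0]],
  ],
)

```text
time: 13.65
tcp_pos: [0.6044, -0.1952, 0.1025]
tool_rot: [[-0.883, 0.088, 0.461], [0.077, 0.996, -0.041], [-0.462, -0.0, -0.887]]
force: [0.1, 0.1, 1.4]
width: 0.0253
grip_force: 59.5
```

>>> servo_tool(
  plan=[
    [[10,0.05,0,0.09,0,0,0],[10,0,0,0,0,0,0]],
  ],
)

```text
time: 13.85
tcp_pos: [0.6053, -0.1953, 0.1018]
tool_rot: [[-0.882, 0.087, 0.463], [0.077, 0.996, -0.041], [-0.465, -0.001, -0.885]]
force: [-5.2, 2.0, 17.1]
width: 0.0253
grip_force: 61.6
```

>>> servo_tool(
  plan=[
    [[10,-0.4,0,-0.92,0,0,0],[10,-0.46,0,-0.89,0,0,0],[10,0,0,0,0,0,0],[10,0.46,0,0.89,0,0,0],[10,0.48,0,0.93,0,0,0],[10,0,0,0,0,0,0]],
  ],
)

```text
time: 14.45
tcp_pos: [0.6036, -0.1951, 0.0986]
tool_rot: [[-0.883, 0.088, 0.461], [0.078, 0.996, -0.041], [-0.463, -0.0, -0.886]]
force: [-0.6, -0.2, 3.5]
width: 0.026
grip_force: 59.5
```

```bash
python3 w.py w4 nut:.07 tube_green_mouth:.065 edge:.06; python3 -c "
import cv2; a=cv2.imread('pics/w4.png'); cv2.imwrite('pics/w4c.png',cv2.resize(a[100:340,200:460],None,fx=2.3,fy=2.3))"
```

```text
14.45 [ 0.6036 -0.1951  0.0986] [[-0.883, 0.088, 0.461], [0.078, 0.996, -0.041], [-0.463, -0.0, -0.886]] [ 0.211  0.435  0.124  2.06  -0.726  0.234  2.469]
cam [ 0.466 -0.182  0.188] [[0.09, 0.69, 0.72], [1.0, -0.06, -0.06], [0.0, 0.72, -0.69]]
nut 0.47 [172. 207.] [ 0.5652 -0.249   0.07  ]
tube_green_mouth 0.95 [317. 202.] [ 0.5719 -0.1919  0.065 ]
  mask 0.74 [[276.0, 190.0], [359.0, 190.0], [359.0, 446.0], [276.0, 446.0]] [[0.5643, -0.2075], [0.5673, -0.1746], [0.8939, -0.1787], [0.8865, -0.2608]]
edge 0.79 [170. 207.] [ 0.5736 -0.2557  0.06  ]
  mask 0.95 [[-3.0, 305.0], [1.0, 155.0], [479.0, 167.0], [476.0, 316.0]] [[0.6366, -0.3795], [0.5421, -0.3109], [0.5639, -0.127], [0.673, -0.1071]]
```

View pics/w4c.png

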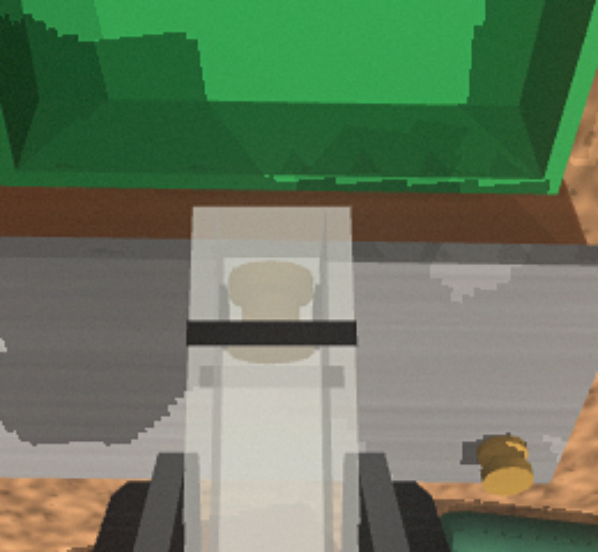

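The nut shows inside the neck at crop (270,310), slightly nearer the rim, and the tube slid about 3 mm in the grip. The rim overlaps the strip edge only slightly. More taps.

>>> servo_tool(
  plan=[
    [[10,-0.46,0,-0.89,0,0,0],[10,-0.46,0,-0.89,0,0,0],[10,0,0,0,0,0,0],[10,0.48,0,0.92,0,0,0],[10,0.48,0,0.92,0,0,0],[10,0,0,0,0,0,0],[10,-0.46,0,-0.89,0,0,0],[10,-0.46,0,-0.89,0,0,0],[10,0,0,0,0,0,0],[10,0.48,0,0.92,0,0,0],[10,0.48,0,0.92,0,0,0],[10,0,0,0,0,0,0]],
  ],
)

```text
time: 16.0
tcp_pos: [0.6007, -0.1945, 0.0933]
tool_rot: [[-0.885, 0.088, 0.456], [0.079, 0.996, -0.039], [-0.458, 0.001, -0.889]]
force: [-0.4, 0.3, -0.4]
width: 0.0252
grip_force: 60.3
```

```bash
python3 w.py w5 nut:.07 tube_green_mouth:.065; python3 -c "
import cv2; a=cv2.imread('pics/w5.png'); cv2.imwrite('pics/w5c.png',cv2.resize(a[100:340,200:460],None,fx=2.3,fy=2.3))"
```

```text
16.0 [ 0.6007 -0.1945  0.0933] [[-0.885, 0.088, 0.456], [0.079, 0.996, -0.039], [-0.458, 0.001, -0.889]] [ 0.2    0.442  0.138  2.065 -0.764  0.234  2.505]
cam [ 0.464 -0.182  0.183] [[0.09, 0.7, 0.71], [1.0, -0.06, -0.06], [0.0, 0.72, -0.7]]
tube_green_mouth 0.69 [317. 204.] [ 0.5655 -0.1908  0.065 ]
  mask 0.69 [[276.0, 194.0], [359.0, 194.0], [359.0, 446.0], [276.0, 446.0]] [[0.5591, -0.2061], [0.562, -0.1743], [0.8673, -0.1782], [0.8599, -0.2558]]
```

View pics/w5c.png

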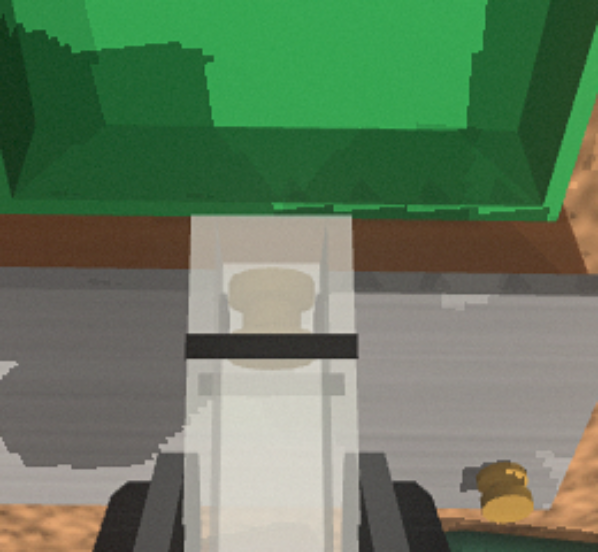

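The rim has crept about 3 mm off the edge: the crop shows the rim at row 215 and the edge at row 270. Joint 6 is also at its limit. I'll raise, ease the tilt by 0.11 rad and move forward.

>>> servo_tool(
  plan=[
    [[10,-0.44,0,-0.9,0,0.55,0],[10,-0.4,0,-0.92,0,0.55,0],[10,-0.3,0,0.12,0,0,0],[10,0,0,0,0,0,0],[10,0,0,0,0,0,0]],
  ],
)

```text
time: 16.75
tcp_pos: [0.6079, -0.1949, 0.133]
tool_rot: [[-0.926, 0.086, 0.367], [0.081, 0.996, -0.031], [-0.369, 0.001, -0.93]]
force: [0.5, 0.2, -1.4]
width: 0.0255
grip_force: 60.3
```

```bash
python3 -c "
from h import *
s=env.get_state(); print(s['q'],s['tcp_pos'])"
```

```text
[-0.03274826  0.42563634  0.40865756  1.9675326  -0.57371596  0.47006407
  2.271676  ] [ 0.60786341 -0.19487453  0.1329856 ]
```

>>> servo_tool(
  plan=[
    [[10,0.43,0,0.9,0,0,0],[10,0.19,0,0.46,0,0,0],[10,0,0,0,0,0,0],[10,0,0,0,0,0,0]],
  ],
)

```text
time: 17.15
tcp_pos: [0.6064, -0.1957, 0.1036]
tool_rot: [[-0.926, 0.088, 0.367], [0.082, 0.996, -0.031], [-0.368, 0.001, -0.93]]
force: [-0.5, -0.4, -0.7]
width: 0.0253
grip_force: 60.3
```

>>> servo_tool(
  plan=[
    [[10,0.06,0,0.14,0,0,0],[10,0,0,0,0,0,0],[10,0,0,0,0,0,0]],
  ],
)

```text
time: 17.45
tcp_pos: [0.6067, -0.1952, 0.1009]
tool_rot: [[-0.926, 0.087, 0.368], [0.081, 0.996, -0.031], [-0.369, 0.001, -0.929]]
force: [-0.2, -1.0, -0.5]
width: 0.0251
grip_force: 60.3
```

>>> servo_tool(
  plan=[
    [[10,0.05,0,0.12,0,0,0],[10,0,0,0,0,0,0],[10,0,0,0,0,0,0]],
  ],
)

```text
time: 17.75
tcp_pos: [0.6066, -0.1952, 0.098]
tool_rot: [[-0.926, 0.087, 0.367], [0.081, 0.996, -0.031], [-0.369, 0.001, -0.93]]
force: [-0.2, -0.8, -2.2]
width: 0.0253
grip_force: 60.3
```

>>> servo_tool(
  plan=[
    [[10,0.04,0,0.09,0,0,0],[10,0,0,0,0,0,0],[10,0,0,0,0,0,0]],
  ],
)

```text
time: 18.05
tcp_pos: [0.6065, -0.1952, 0.096]
tool_rot: [[-0.926, 0.087, 0.367], [0.081, 0.996, -0.031], [-0.369, 0.001, -0.93]]
force: [0.8, -0.4, -0.7]
width: 0.0255
grip_force: 60.3
```

>>> servo_tool(
  plan=[
    [[10,0.03,0,0.07,0,0,0],[10,0,0,0,0,0,0],[10,0,0,0,0,0,0]],
  ],
)

```text
time: 18.35
tcp_pos: [0.6065, -0.1952, 0.0945]
tool_rot: [[-0.926, 0.087, 0.367], [0.081, 0.996, -0.031], [-0.369, 0.001, -0.93]]
force: [-0.1, -0.1, -1.1]
width: 0.0248
grip_force: 60.3
```

```bash
cat > slip.py <<'E'
from h import *
import sys
c=optics.camera("wrist"); T=np.linalg.inv(np.array(c["tool_from_camera"])); K=np.array(c["K"])
d=np.array([.766,0,.643]); w=np.array([-.643,0,.766])
for s in range(-2,18,2):
    m=np.array([.0443,0,.0192])-s/1e3*d
    P=[m-.013*w, m+.013*w]; o=[]
    for p in P:
        q=K@(T@np.r_[p,1])[:3]; o.append(round(q[1]/q[2],1))
    print(s,o)
cv2.imwrite("pics/w6.png",c["color"][:,:,::-1])
for e in optics.masks_of("tube_green_mouth","wrist")[:1]: print(e["conf"],e["extent"])
cv2.imwrite('pics/w6c.png',cv2.resize(c["color"][100:340,200:460,::-1],None,fx=2.3,fy=2.3))
E
python3 slip.py
```

```text
-2 [np.float64(178.4), np.float64(207.5)]
0 [np.float64(182.9), np.float64(211.5)]
2 [np.float64(187.4), np.float64(215.6)]
4 [np.float64(192.0), np.float64(219.7)]
6 [np.float64(196.6), np.float64(223.8)]
8 [np.float64(201.3), np.float64(227.9)]
10 [np.float64(206.0), np.float64(232.1)]
12 [np.float64(210.8), np.float64(236.3)]
14 [np.float64(215.6), np.float64(240.6)]
16 [np.float64(220.5), np.float64(244.8)]
0.73 [274.2, 189.9, 362.2, 450.9]
```

View pics/w6c.png

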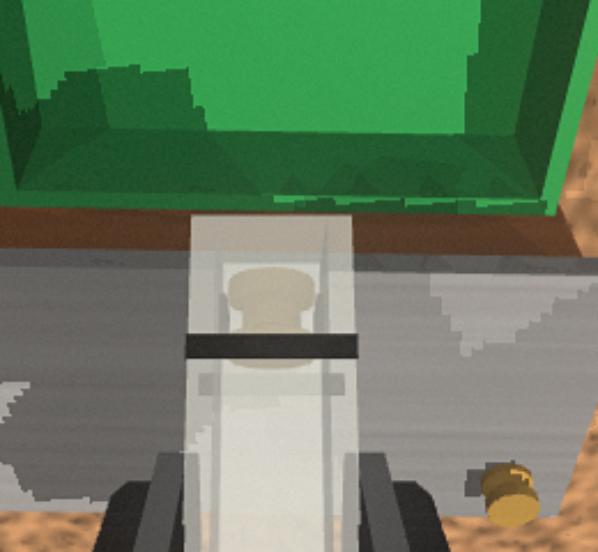

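The rim row (about 193.5) means the tube has slipped about 4 mm. The rim corner sits just at the edge, not on it. I'll lift, move 2.5 mm forward and touch again.

>>> servo_tool(
  plan=[
    [[10,-0.18,0,-0.46,0,0,0],[10,-0.12,0,0.05,0,0,0],[10,0,0,0,0,0,0],[10,0.11,0,0.28,0,0,0],[10,0,0,0,0,0,0],[10,0,0,0,0,0,0]],
  ],
)

```text
time: 19.05
tcp_pos: [0.6087, -0.1954, 0.0979]
tool_rot: [[-0.926, 0.087, 0.367], [0.081, 0.996, -0.031], [-0.368, 0.001, -0.93]]
force: [-1.1, 0.6, -0.3]
width: 0.0254
grip_force: 60.3
```

>>> servo_tool(
  plan=[
    [[10,0.04,0,0.09,0,0,0],[10,0,0,0,0,0,0],[10,0,0,0,0,0,0]],
  ],
)

```text
time: 19.35
tcp_pos: [0.6089, -0.1954, 0.0963]
tool_rot: [[-0.926, 0.087, 0.367], [0.081, 0.996, -0.031], [-0.369, 0.001, -0.93]]
force: [-0.5, 0.2, -1.0]
width: 0.0251
grip_force: 60.3
```

>>> servo_tool(
  plan=[
    [[10,0.04,0,0.09,0,0,0],[10,0,0,0,0,0,0],[10,0,0,0,0,0,0]],
  ],
)

```text
time: 19.65
tcp_pos: [0.6089, -0.1954, 0.0944]
tool_rot: [[-0.926, 0.087, 0.367], [0.081, 0.996, -0.031], [-0.369, 0.001, -0.93]]
force: [-0.3, -0.1, -0.7]
width: 0.0253
grip_force: 60.3
```

>>> servo_tool(
  plan=[
    [[10,0.04,0,0.09,0,0,0],[10,0,0,0,0,0,0],[10,0,0,0,0,0,0]],
  ],
)

```text
time: 19.95
tcp_pos: [0.6095, -0.1955, 0.0935]
tool_rot: [[-0.925, 0.087, 0.369], [0.081, 0.996, -0.031], [-0.371, 0.001, -0.929]]
force: [-4.5, 1.7, 13.2]
width: 0.0252
grip_force: 62.5
```

>>> servo_tool(
  plan=[
    [[10,-0.37,0,-0.93,0,0,0],[10,-0.37,0,-0.93,0,0,0],[10,0,0,0,0,0,0],[10,0.37,0,0.93,0,0,0],[10,0.38,0,0.95,0,0,0],[10,0,0,0,0,0,0],[10,0,0,0,0,0,0]],
  ],
)

```text
time: 20.65
tcp_pos: [0.6085, -0.1954, 0.0912]
tool_rot: [[-0.926, 0.087, 0.367], [0.081, 0.996, -0.031], [-0.368, 0.001, -0.93]]
force: [-0.7, 0.7, -1.1]
width: 0.0254
grip_force: 60.5
```

```bash
cat > n.py <<'E'
from h import *
import sys
s=env.get_state();c=optics.camera("wrist"); print(s["time"],s["q"].round(2) if hasattr(s["q"],"round") else s["q"])
for t in ("nut","tube_green_mouth"):
    for e in optics.masks_of(t,"wrist")[:3]: print(t,round(e["conf"],2),np.round(e["extent"]))
cv2.imwrite(f"pics/{sys.argv[1]}.png",c["color"][:,:,::-1])
# row profile at tube centre column, to follow rim / nut front / band
g=cv2.cvtColor(c["color"],cv2.COLOR_RGB2GRAY)[180:265,312:323].mean(1); print(g.round().astype(int).tolist())
E
python3 n.py n1; python3 - <<'E'
import cv2
for f in ("w3","w4","w5","w6"):
    g=cv2.cvtColor(cv2.imread(f"pics/{f}.png"),cv2.COLOR_BGR2GRAY)[180:265,312:323].mean(1); print(f,g.round().astype(int).tolist())
E
```

```text
20.65 [ 0.03  0.49  0.34  1.98 -0.65  0.39  2.35]
tube_green_mouth 0.91 [276. 197. 362. 446.]
tube_green_mouth 0.6 [158.   1. 496. 194.]
[71, 70, 71, 70, 73, 114, 110, 110, 92, 78, 79, 76, 67, 64, 61, 63, 63, 62, 84, 173, 173, 171, 171, 171, 169, 170, 170, 170, 171, 170, 174, 175, 175, 175, 176, 175, 172, 206, 203, 180, 180, 181, 180, 180, 180, 180, 180, 180, 181, 177, 176, 178, 177, 179, 182, 181, 181, 181, 181, 181, 181, 182, 182, 179, 177, 182, 182, 181, 182, 182, 184, 191, 89, 54, 54, 55, 53, 54, 54, 55, 55, 53, 50, 62, 214]
w3 [72, 72, 70, 85, 153, 152, 151, 164, 159, 151, 152, 150, 149, 148, 150, 151, 150, 150, 150, 150, 150, 149, 149, 150, 150, 149, 159, 158, 169, 181, 169, 157, 157, 159, 158, 159, 158, 158, 158, 158, 156, 156, 157, 156, 156, 158, 157, 157, 158, 160, 166, 58, 40, 44, 45, 46, 45, 46, 45, 45, 40, 84, 161, 157, 154, 155, 154, 153, 153, 155, 153, 154, 153, 154, 154, 166, 177, 176, 176, 176, 176, 175, 176, 181, 188]
w4 [77, 77, 72, 64, 64, 65, 67, 68, 66, 85, 163, 163, 161, 161, 161, 160, 160, 160, 160, 161, 160, 161, 161, 161, 164, 166, 166, 167, 166, 167, 166, 16
[... 367 characters left out ...]
, 166, 165, 166, 166, 166, 166, 166, 166, 165, 164, 179, 199, 186, 175, 175, 175, 175, 175, 176, 175, 175, 176, 173, 172, 172, 173, 173, 175, 175, 175, 175, 175, 176, 175, 175, 175, 173, 173, 176, 177, 185, 64, 45, 48, 48, 49, 49, 49, 50, 50, 48, 40, 170, 172, 171, 170, 177, 201, 199, 195, 195]
w6 [72, 70, 71, 70, 79, 93, 93, 94, 77, 77, 77, 73, 61, 107, 167, 166, 165, 167, 167, 167, 166, 167, 167, 168, 166, 166, 166, 166, 166, 168, 171, 172, 172, 170, 185, 203, 183, 176, 176, 176, 176, 176, 177, 176, 176, 176, 174, 174, 174, 175, 174, 176, 176, 176, 176, 176, 176, 176, 177, 177, 173, 175, 177, 178, 186, 66, 48, 51, 52, 51, 54, 52, 53, 52, 50, 43, 171, 174, 172, 171, 190, 205, 200, 197, 197]
```

>>> servo_tool(
  plan=[
    [[10,-0.7,0,-1,0,0,0],[10,-0.7,0,-1,0,0,0],[10,0,0,0,0,0,0],[10,0.73,0,1,0,0,0],[10,0.73,0,1,0,0,0],[10,0.06,0,0.05,0,0,0],[10,0,0,0,0,0,0]],
  ],
)

```text
time: 21.5
tcp_pos: [0.6065, -0.1954, 0.0899]
tool_rot: [[-0.926, 0.087, 0.366], [0.082, 0.996, -0.031], [-0.368, 0.001, -0.93]]
force: [0.1, -0.3, 0.1]
width: 0.0255
grip_force: 61.1
```

```bash
python3 n.py n2
```

```text
21.5 [ 0.03  0.49  0.34  1.99 -0.66  0.39  2.36]
nut 0.17 [159.   0. 496. 199.]
tube_green_mouth 0.91 [276. 197. 360. 446.]
[71, 73, 70, 71, 71, 70, 70, 69, 68, 74, 94, 94, 92, 78, 78, 79, 74, 65, 58, 81, 171, 172, 171, 172, 171, 172, 171, 172, 171, 171, 171, 171, 171, 171, 170, 173, 176, 174, 207, 198, 181, 180, 181, 180, 181, 181, 182, 181, 183, 181, 179, 179, 179, 179, 181, 181, 182, 181, 182, 182, 181, 182, 183, 182, 176, 179, 182, 183, 182, 182, 182, 184, 189, 119, 55, 52, 53, 52, 53, 50, 51, 49, 51, 48, 46]
```

That tap missed because my extra travel pulled the rim off the edge. I'll repeat it 4 mm further forward.

>>> servo_tool(
  plan=[
    [[10,-0.7,0,-1,0,0,0],[10,-0.7,0,-1,0,0,0],[10,-0.19,0,0.07,0,0,0],[10,0,0,0,0,0,0],[10,0.7,0,1,0,0,0],[10,0.7,0,1,0,0,0],[10,0.03,0,0.08,0,0,0],[10,0,0,0,0,0,0]],
  ],
)

```text
time: 22.45
tcp_pos: [0.6108, -0.1952, 0.088]
tool_rot: [[-0.926, 0.087, 0.367], [0.081, 0.996, -0.031], [-0.368, 0.002, -0.93]]
force: [0.4, 2.4, 2.0]
width: 0.0251
grip_force: 61.9
```

```bash
python3 n.py n3
```

```text
22.45 [ 0.03  0.5   0.34  1.98 -0.67  0.39  2.36]
tube_green_mouth 0.85 [276. 203. 362. 446.]
[68, 70, 68, 67, 82, 97, 97, 99, 77, 77, 77, 74, 66, 62, 61, 62, 64, 66, 66, 68, 68, 67, 67, 66, 63, 84, 174, 174, 172, 171, 175, 177, 177, 178, 179, 178, 177, 178, 178, 179, 179, 180, 183, 183, 183, 184, 184, 184, 183, 184, 184, 184, 182, 179, 180, 180, 181, 184, 184, 184, 183, 183, 184, 184, 184, 185, 185, 177, 182, 183, 184, 184, 184, 185, 185, 185, 185, 184, 187, 182, 151, 60, 48, 53, 53]
```

>>> servo_tool(
  plan=[
    [[10,-0.7,0,-1,0,0,0],[10,-0.7,0,-1,0,0,0],[10,0,0,0,0,0,0],[10,0,0,0,0,0,0],[10,0.7,0,1,0,0,0],[10,0.7,0,1,0,0,0],[10,0.05,0,0.13,0,0,0],[10,0,0,0,0,0,0]],
  ],
)

```text
time: 23.4
tcp_pos: [0.6108, -0.1955, 0.085]
tool_rot: [[-0.926, 0.087, 0.367], [0.081, 0.996, -0.031], [-0.369, 0.001, -0.93]]
force: [0.6, 2.2, 5.5]
width: 0.0252
grip_force: 62.5
```

```bash
python3 n.py n4; python3 -c "
from h import *
for cam in ('top','scene'):
  c=optics.camera(cam)
  cv2.imwrite(f'pics/{cam}4.png',c['color'][:,:,::-1])
  for e in optics.place_of('nut',cam)[:4]: print(cam,e['conf'],np.round(e['centre']),atz(c,e['centre'],.0115).round(3))"
```

```text
23.4 [ 0.03  0.5   0.34  1.98 -0.68  0.38  2.37]
tube_green_mouth 0.61 [275. 211. 364. 447.]
[71, 70, 70, 70, 68, 68, 68, 71, 94, 94, 95, 78, 76, 77, 78, 67, 63, 62, 61, 64, 65, 67, 67, 69, 66, 67, 66, 66, 66, 66, 65, 59, 146, 178, 180, 181, 181, 180, 180, 181, 182, 181, 181, 182, 185, 186, 186, 186, 187, 186, 187, 187, 187, 188, 187, 183, 184, 183, 184, 187, 188, 188, 187, 187, 188, 187, 188, 188, 188, 185, 179, 188, 188, 188, 189, 188, 189, 189, 188, 189, 189, 189, 181, 181, 181]
top 0.74 [133. 218.] [0.589 0.293 0.011]
```

Network-independent check (intensity profile): the nut has moved about 6–7 mm towards the rim. I'll give two more taps, set 3 mm further back so the exit stays clear.

>>> servo_tool(
  plan=[
    [[10,-0.7,0,-1,0,0,0],[10,-0.7,0,-1,0,0,0],[10,0.15,0,-0.06,0,0,0],[10,0,0,0,0,0,0],[10,0.7,0,1,0,0,0],[10,0.7,0,1,0,0,0],[10,0.05,0,0.12,0,0,0],[10,0,0,0,0,0,0]],
  ],
)

```text
time: 24.55
tcp_pos: [0.6047, -0.1949, 0.0802]
tool_rot: [[-0.928, 0.087, 0.362], [0.082, 0.996, -0.03], [-0.363, 0.002, -0.932]]
force: [-7.6, 0.7, 0.5]
width: 0.0256
grip_force: 62.4
```

```bash
python3 n.py n5; python3 -c "
from h import *
for cam in ('top','scene'):
  c=optics.camera(cam)
  for e in optics.place_of('nut',cam)[:4]: print(cam,e['conf'],np.round(e['centre']),atz(c,e['centre'],.0115).round(3))"
```

```text
24.55 [ 0.03  0.5   0.33  1.99 -0.69  0.38  2.39]
tube_green_mouth 0.61 [276. 212. 360. 445.]
[71, 71, 72, 71, 71, 72, 71, 72, 71, 70, 72, 72, 72, 71, 71, 70, 71, 70, 70, 71, 71, 69, 68, 69, 68, 80, 80, 79, 81, 76, 74, 69, 114, 179, 178, 178, 180, 179, 179, 180, 180, 180, 179, 178, 183, 188, 189, 189, 189, 189, 190, 190, 190, 190, 191, 187, 186, 186, 186, 190, 190, 191, 190, 190, 191, 191, 190, 191, 191, 191, 182, 186, 190, 190, 190, 191, 191, 192, 191, 192, 192, 194, 188, 183, 183]
scene 0.42 [216. 340.] [ 0.529 -0.226  0.011]
```

The tap slid off the edge again, so 0.611 is the right place. I'll go back there with a more vertical stroke.

>>> servo_tool(
  plan=[
    [[10,-0.55,0,-1,0,0,0],[10,-0.55,0,-1,0,0,0],[10,-0.17,0,0.07,0,0,0],[10,0,0,0,0,0,0],[10,0.55,0,1,0,0,0],[10,0.55,0,1,0,0,0],[10,0,0,0,0,0,0],[10,0,0,0,0,0,0]],
  ],
)

```text
time: 25.7
tcp_pos: [0.6103, -0.1956, 0.0815]
tool_rot: [[-0.927, 0.087, 0.365], [0.082, 0.996, -0.031], [-0.367, 0.001, -0.93]]
force: [-0.2, -0.5, -0.5]
width: 0.0251
grip_force: 62.3
```

```bash
python3 n.py n6; python3 -c "
from h import *
for cam in ('top','scene'):
  c=optics.camera(cam)
  for e in optics.place_of('nut',cam)[:4]: print(cam,e['conf'],np.round(e['centre']),atz(c,e['centre'],.0115).round(3))"
```

```text
25.7 [ 0.03  0.51  0.34  1.98 -0.69  0.38  2.39]
tube_green_mouth 0.95 [275. 218. 362. 447.]
[70, 69, 69, 69, 69, 69, 68, 69, 68, 67, 66, 66, 67, 76, 78, 76, 77, 78, 78, 79, 69, 64, 62, 64, 64, 66, 67, 69, 68, 69, 69, 68, 67, 68, 68, 68, 67, 66, 67, 66, 75, 73, 190, 190, 187, 188, 187, 188, 187, 190, 194, 193, 194, 194, 194, 195, 194, 194, 194, 194, 192, 189, 189, 189, 193, 195, 194, 196, 194, 195, 195, 195, 196, 195, 196, 190, 186, 194, 195, 196, 195, 196, 196, 197, 197]
```

>>> servo_tool(
  plan=[
    [[10,-0.55,0,-1,0,0,0],[10,-0.55,0,-1,0,0,0],[10,0,0,0,0,0,0],[10,0,0,0,0,0,0],[10,0.55,0,1,0,0,0],[10,0.55,0,1,0,0,0],[10,0.04,0,0.1,0,0,0],[10,0,0,0,0,0,0]],
  ],
)

```text
time: 26.85
tcp_pos: [0.6111, -0.1954, 0.08]
tool_rot: [[-0.926, 0.087, 0.367], [0.081, 0.996, -0.031], [-0.368, 0.001, -0.93]]
force: [1.0, 1.4, 0.9]
width: 0.025
grip_force: 62.9
```

```bash
python3 n.py n7; python3 -c "
from h import *
for cam in ('top','scene'):
  c=optics.camera(cam)
  for e in optics.place_of('nut',cam)[:4]: print(cam,e['conf'],np.round(e['centre']),atz(c,e['centre'],.0115).round(3))"
```

```text
26.85 [ 0.03  0.51  0.34  1.98 -0.7   0.38  2.4 ]
tube_green_mouth 0.97 [275. 220. 361. 446.]
[68, 68, 69, 67, 67, 66, 66, 65, 65, 66, 66, 66, 67, 71, 77, 76, 77, 78, 78, 78, 74, 64, 62, 62, 62, 64, 67, 67, 68, 68, 67, 68, 67, 67, 66, 66, 66, 66, 67, 66, 66, 78, 81, 78, 100, 191, 190, 190, 191, 194, 195, 196, 195, 195, 195, 196, 196, 197, 195, 195, 189, 189, 189, 194, 196, 196, 195, 196, 196, 196, 196, 197, 197, 198, 192, 187, 193, 198, 197, 196, 198, 197, 197, 198, 198]
```

>>> servo_tool(
  plan=[
    [[10,-0.65,0,-1,0,0,0],[10,-0.65,0,-1,0,0,0],[10,-0.05,0,0.02,0,0,0],[10,0,0,0,0,0,0],[10,0.65,0,1,0,0,0],[10,0.65,0,1,0,0,0],[10,0.05,0,0.13,0,0,0],[10,0,0,0,0,0,0]],
  ],
)

```text
time: 28.0
tcp_pos: [0.6124, -0.1954, 0.0775]
tool_rot: [[-0.926, 0.087, 0.367], [0.081, 0.996, -0.031], [-0.369, 0.002, -0.93]]
force: [1.1, 1.9, 5.1]
width: 0.0252
grip_force: 63.8
```

```bash
python3 n.py n8; python3 -c "
from h import *
for cam in ('top','scene'):
  c=optics.camera(cam)
  for e in optics.place_of('nut',cam)[:4]: print(cam,e['conf'],np.round(e['centre']),atz(c,e['centre'],.0115).round(3))
a=cv2.imread('pics/n8.png'); b=cv2.imread('pics/n6.png'); 
f=lambda i: cv2.resize(i[60:330,230:410],None,fx=2.2,fy=2.2)
cv2.imwrite('pics/n68.png',np.hstack([f(b),f(a)])) "
```

```text
28.0 [ 0.03  0.52  0.34  1.98 -0.71  0.38  2.4 ]
tube_green_mouth 0.9 [278. 228. 362. 447.]
[69, 68, 67, 68, 67, 66, 66, 66, 66, 66, 66, 66, 65, 65, 77, 78, 77, 77, 78, 77, 78, 71, 63, 62, 63, 64, 66, 67, 68, 69, 69, 67, 67, 67, 68, 67, 67, 67, 66, 67, 68, 67, 76, 81, 82, 82, 81, 82, 81, 84, 92, 200, 201, 199, 199, 198, 199, 198, 199, 199, 200, 194, 193, 194, 196, 199, 199, 199, 200, 200, 198, 199, 200, 200, 201, 198, 191, 191, 200, 200, 200, 200, 199, 202, 200]
```

View pics/n68.png

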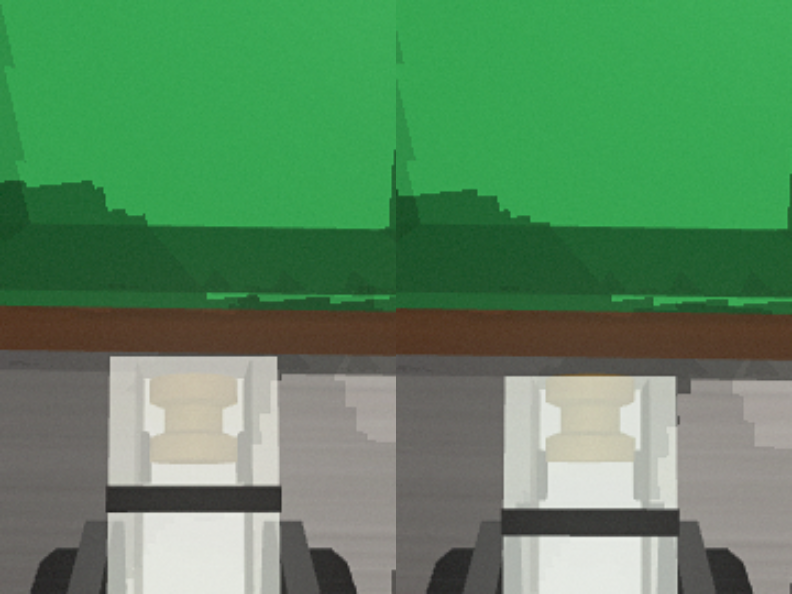

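The nut's front face is now at the rim, but the rim overlaps the strip by about 7 mm and may block the exit. I'll back off 3 mm and tap vertically.

>>> servo_tool(
  plan=[
    [[10,-0.42,0,-1,0,0,0],[10,-0.42,0,-1,0,0,0],[10,0.14,0,-0.06,0,0,0],[10,0,0,0,0,0,0],[10,0.42,0,1,0,0,0],[10,0.42,0,1,0,0,0],[10,0.05,0,0.13,0,0,0],[10,0,0,0,0,0,0]],
  ],
)

```text
time: 29.15
tcp_pos: [0.6075, -0.195, 0.073]
tool_rot: [[-0.928, 0.087, 0.363], [0.082, 0.996, -0.03], [-0.365, 0.002, -0.931]]
force: [-4.7, 2.0, -0.1]
width: 0.0255
grip_force: 64.1
```

```bash
cat > f.py <<'E'
from h import *
s=env.get_state(); p=np.array(s["tcp_pos"]);R=np.array(s["tool_rot"])
for cam in ('top','scene','wrist'):
  c=optics.camera(cam)
  if cam=='wrist': T=np.array(c["tool_from_camera"]); c["origin"]=p+R@T[:3,3]; c["rotation"]=R@T[:3,:3]
  for t in ('nut','nut_reject'):
    for e in optics.place_of(t,cam)[:3]: print(cam,t,round(e['conf'],2),np.round(e['centre']),atz(c,e['centre'],.0115).round(3))
E
python3 n.py n9; python3 f.py
```

```text
29.15 [ 0.03  0.52  0.33  1.99 -0.72  0.37  2.42]
nut 0.67 [278. 232. 361. 447.]
nut 0.42 [304. 233. 333. 236.]
tube_green_mouth 0.8 [276. 234. 360. 448.]
[70, 71, 71, 72, 71, 71, 71, 70, 71, 69, 69, 69, 69, 69, 68, 68, 68, 68, 67, 67, 67, 68, 67, 68, 69, 68, 67, 68, 68, 79, 79, 79, 79, 79, 80, 81, 68, 64, 65, 65, 66, 68, 68, 70, 70, 69, 70, 67, 69, 69, 69, 68, 68, 92, 101, 94, 204, 204, 203, 202, 202, 203, 202, 203, 201, 196, 195, 197, 201, 202, 202, 202, 202, 202, 202, 203, 202, 203, 203, 197, 194, 194, 202, 203, 204]
scene nut_reject 0.62 [147. 374.] [ 0.511 -0.334  0.011]
```

>>> servo_tool(
  plan=[
    [[10,-0.5,0,-1,0,0,0],[10,-0.5,0,-1,0,0,0],[10,-0.12,0,0.05,0,0,0],[10,0,0,0,0,0,0],[10,0.5,0,1,0,0,0],[10,0.5,0,1,0,0,0],[10,0,0,0,0,0,0]],
  ],
)

```text
time: 30.45
tcp_pos: [0.612, -0.1954, 0.0734]
tool_rot: [[-0.926, 0.087, 0.367], [0.081, 0.996, -0.031], [-0.368, 0.001, -0.93]]
force: [0.7, -0.5, -0.5]
width: 0.0252
grip_force: 64.4
```

```bash
python3 n.py n10; python3 f.py
```

```text
30.45 [ 0.03  0.52  0.34  1.98 -0.73  0.37  2.42]
nut 0.68 [300. 184. 341. 242.]
tube_green_mouth 0.7 [276. 242. 361. 448.]
[69, 70, 69, 69, 68, 68, 68, 65, 80, 138, 139, 138, 141, 142, 122, 131, 141, 141, 148, 166, 167, 167, 169, 168, 151, 130, 108, 107, 107, 107, 107, 106, 106, 113, 131, 137, 139, 140, 141, 142, 145, 145, 149, 124, 106, 91, 93, 93, 94, 93, 93, 81, 80, 80, 80, 79, 81, 83, 82, 84, 88, 85, 77, 226, 229, 227, 227, 227, 227, 226, 227, 226, 227, 227, 226, 227, 227, 226, 227, 227, 227, 226, 227, 227, 227]
top nut 0.54 [167. 217.] [0.589 0.236 0.011]
scene nut_reject 0.57 [151. 372.] [ 0.512 -0.327  0.011]
wrist nut 0.74 [323. 120.] [ 0.556 -0.187  0.012]
wrist nut 0.67 [ 2. 50.] [ 0.517 -0.311  0.012]
```

The nut is out: the wrist view puts it at about (0.556, -0.187), on the green tray floor. Now I'll carry the tube back.

>>> servo_tool(
  plan=[
    [[10,-0.4,0,-1,0,0,0],[10,-0.4,0,-1,0,0,0],[10,-0.4,0,-1,0,0,0],[10,-0.4,0,-1,0,0,0],[10,-0.2,0,-0.5,0,0,0],[10,0,0.5,0,0,0.5,0],[10,0,1,0,0,1,0],[10,0,1,0,0,1,0],[10,0,1,0,0,1,0],[10,0,1,0,0,1,0],[10,0,1,0,0,1,0],[10,0,1,0,0,1,0],[10,0,1,0,0,1,0],[10,0,1,0,0,1,0],[10,0,1,0,0,1,0],[10,0,1,0,0,1,0],[10,0,1,0,0,0.22,0],[10,0,1,0,0,0,0],[10,0,1,0,0,0,0],[10,0,1,0,0,0,0]],
  ],
)

```text
time: 33.05
tcp_pos: [0.6377, 0.095, 0.1735]
tool_rot: [[-0.767, 0.087, -0.635], [0.066, 0.996, 0.056], [0.638, 0.001, -0.77]]
force: [0.4, 0.1, -0.4]
width: 0.0252
grip_force: 64.2
```

>>> servo_tool(
  plan=[
    [[10,0,1,0,0,0,0],[10,0,1,0,0,0,0],[10,0,1,0,0,0,0],[10,0,0.5,0,0,0,0],[10,0,0,0,0,0,0]],
  ],
)

```text
time: 33.55
tcp_pos: [0.6435, 0.1646, 0.1724]
tool_rot: [[-0.766, 0.085, -0.637], [0.064, 0.996, 0.055], [0.64, 0.001, -0.768]]
force: [-0.8, -0.1, -0.6]
width: 0.0256
grip_force: 64.2
```

```bash
cat > g.py <<'E'
from h import *
s=env.get_state(); p=np.array(s["tcp_pos"]);R=np.array(s["tool_rot"]); print(s["time"],p.round(4),R.round(3).tolist(),np.round(s["q"],2))
rays={}
for cam in ('top','scene','wrist'):
  c=optics.camera(cam)
  cv2.imwrite(f'pics/g_{cam}.png',c['color'][:,:,::-1])
  if cam=='wrist': T=np.array(c["tool_from_camera"]); c["origin"]=p+R@T[:3,3]; c["rotation"]=R@T[:3,:3]
  for t in ('tube_green_center','tube_green_mouth','tube_red_center','nut','rest_top'):
    for e in optics.place_of(t,cam)[:1]:
        print(cam,t,round(e['conf'],2),np.round(e['centre']),atz(c,e['centre'],.0115 if t=='nut' else .04 if t=='rest_top' else .053).round(3)); rays.setdefault(t,[]).append(ray(c,e['centre']))
for t,r in rays.items():
  if len(r)>1 and t!='nut':
    A=0;b=0
    for o,d in r:
        d=d/np.linalg.norm(d); P=np.eye(3)-np.outer(d,d); A=A+P; b=b+P@o
    x=np.linalg.solve(A,b); print("tri",t,x.round(4),[round(float(np.linalg.norm(np.cross(x-o,d/np.linalg.norm(d))))*1e3,1) for o,d in r])
E
python3 g.py
```

```text
33.55 [0.6435 0.1646 0.1724] [[-0.766, 0.085, -0.637], [0.064, 0.996, 0.055], [0.64, 0.001, -0.768]] [-0.42  1.01  0.47  0.98 -0.48  1.93  1.48]
top tube_green_center 0.78 [187. 137.] [0.716 0.192 0.053]
top tube_green_mouth 0.85 [177. 170.] [0.661 0.207 0.053]
top nut 0.32 [506. 257.] [ 0.51  -0.335  0.011]
top rest_top 0.65 [167. 217.] [0.586 0.226 0.04 ]
scene tube_green_mouth 0.63 [418. 165.] [0.44  0.499 0.053]
scene tube_red_center 0.56 [418. 209.] [0.572 0.284 0.053]
scene rest_top 0.83 [405. 224.] [0.575 0.23  0.04 ]
wrist tube_green_center 0.57 [316. 398.] [0.676 0.162 0.053]
wrist tube_green_mouth 0.78 [318. 241.] [0.566 0.172 0.053]
wrist tube_red_center 0.55 [458. 247.] [0.58  0.279 0.053]
wrist rest_top 0.91 [389. 260.] [0.582 0.227 0.04 ]
tri tube_green_center [0.6757 0.1609 0.175 ] [1.4, 1.4]
tri tube_green_mouth [0.6225 0.166  0.2046] [2.0, 1.1, 1.5]
tri rest_top [0.5824 0.2242 0.0458] [2.1, 3.7, 2.2]
tri tube_red_center [0.5792 0.2758 0.058 ] [2.6, 2.6]
```

```bash
cat > fit.py <<'E'
from h import *
from scipy.optimize import least_squares
c=optics.camera("wrist"); T=np.linalg.inv(np.array(c["tool_from_camera"])); K=np.array(c["K"])
cv2.imwrite("pics/fit.png",c["color"][:,:,::-1])
def row(p): q=K@(T@np.r_[p[0],0,p[1],1])[:3]; return q[1]/q[2]
def feats(f):
    im=cv2.imread(f).astype(int); g=im[:,312:323].mean(1)  # rows x BGR
    gray=g.mean(1); band=[r for r in range(200,330) if gray[r]<70 and gray[r-1]>=70 and gray[r-4]>120]
    sat=g[:,1]-g[:,2]; tag=[r for r in range(300,470) if sat[r]>12 and sat[r-1]<=12]
    rim=[r for r in range(170,300) if gray[r]>gray[r-3]+45 and (gray[r:r+8]>gray[r]-25).all()]
    e=[r for r in range(400,479) if gray[r]<gray[r-2]-60]
    return rim[:6],band,tag[:3],e[:3]
for f in ("pics/w3.png","pics/n10.png","pics/fit.png"): print(f,feats(f))
d0=np.array([.766,.643])
def pts(x,th): # tool xz of points on camera-side face at distance x from mouth centre line
    pass
def face(par,a): # par: centre xz, angle of mouth direction from nominal (positive=rotates toward -z, i.e. to camera)
    cx,cz,th=par; ang=np.arctan2(.643,.766)-th; d=np.array([np.cos(ang),np.sin(ang)]); w=np.array([-d[1],d[0]])
    return np.array([cx,cz])+(.055-a)*d-.013*w
print("nominal rows rim, 20mm, 86mm, 110mm:",[round(row(face((.0022,-.0162,0),a)),1) for a in (0,.017,.018,.019,.020,.021,.086,.110)])
E
python3 fit.py
```

```text
pics/w3.png ([184, 185, 186, 242, 243, 244], [231], [427], [427, 428])
pics/n10.png ([189, 190, 191, 243, 244, 245], [306], [], [447, 448])
pics/fit.png ([244, 245, 246], [221, 306], [], [447, 448])
nominal rows rim, 20mm, 86mm, 110mm: [np.float64(183.8), np.float64(223.8), np.float64(226.2), np.float64(228.7), np.float64(231.2), np.float64(233.7), np.float64(427.8), np.float64(520.1)]
```

```bash
cat >> fit.py <<'E'
g=np.array([.0022,-.0162])
def par(x): ang=np.arctan2(.643,.766)-x[1]; d=np.array([np.cos(ang),np.sin(ang)]); return (*(g-x[0]*d),x[1])
s=least_squares(lambda x:[row(face(par(x),0))-243.5,row(face(par(x),.020))-306],[.02,.1],x_scale=[.01,.1])
p=par(s.x); print("slip mm",s.x[0]*1e3,"rot deg",np.degrees(s.x[1]),s.cost, "centre tool",np.round(p,4))
st=env.get_state(); R=np.array(st["tool_rot"]); P=np.array(st["tcp_pos"])
ang=np.arctan2(.643,.766)-s.x[1]; C=P+R@[p[0],0,p[1]]; M=C+R@[.055*np.cos(ang),0,.055*np.sin(ang)]; print("centre",C.round(4),"mouth",M.round(4))
E
python3 fit.py
```

```text
pics/w3.png ([184, 185, 186, 242, 243, 244], [231], [427], [427, 428])
pics/n10.png ([189, 190, 191, 243, 244, 245], [306], [], [447, 448])
pics/fit.png ([244, 245, 246], [221, 306], [], [447, 448])
nominal rows rim, 20mm, 86mm, 110mm: [np.float64(183.8), np.float64(223.8), np.float64(226.2), np.float64(228.7), np.float64(231.2), np.float64(233.7), np.float64(427.8), np.float64(520.1)]
slip mm 21.212537464845298 rot deg 26.5819383388893 2.137871121029258 centre tool [-0.0184 -0.0211  0.4639]
centre [0.6711 0.1605 0.1771] mouth [0.622  0.1648 0.2015]
```

Fit and triangulation agree: the tube has slid 21 mm and pitched 26° in the grip. I'll turn the tool 0.46 rad so the tube lies level, then hover over the rails.

>>> servo_tool(
  plan=[
    [[10,0,0,0,0,-0.93,0],[10,0,0,0,0,-0.93,0],[10,0,0,0,0,-0.93,0],[10,0,0,0,0,-0.93,0],[10,0,0,0,0,-0.93,0],[10,0.37,0.04,0.9,0,0,0],[10,0.37,0.04,0.9,0,0,0],[10,0.37,0.04,0.9,0,0,0],[10,0.37,0.04,0.9,0,0,0],[10,0.37,0.04,0.9,0,0,0],[10,0.37,0.04,0.9,0,0,0],[10,0.3,0.03,0.75,0,0,0],[10,0,0,0,0,0,0]],
  ],
)

```text
time: 35.85
tcp_pos: [0.5656, 0.1754, 0.0631]
tool_rot: [[-0.97, 0.086, -0.229], [0.084, 0.996, 0.02], [0.23, 0.0, -0.973]]
force: [-0.6, 1.2, -0.4]
width: 0.0252
grip_force: 64.2
```

```bash
python3 g.py; python3 fit.py | tail -2
```

```text
35.85 [0.5656 0.1754 0.0631] [[-0.97, 0.086, -0.229], [0.084, 0.996, 0.02], [0.23, 0.0, -0.973]] [-0.66  0.74  0.51  1.66 -0.46  1.1   1.53]
top tube_green_center 0.86 [194. 211.] [0.591 0.179 0.053]
top nut 0.54 [420. 229.] [ 0.561 -0.193  0.011]
top rest_top 0.93 [168. 221.] [0.579 0.225 0.04 ]
scene tube_green_center 0.92 [397. 216.] [0.555 0.229 0.053]
scene tube_green_mouth 0.89 [376. 205.] [0.494 0.239 0.053]
scene tube_red_center 0.64 [419. 209.] [0.572 0.288 0.053]
scene rest_top 0.75 [404. 227.] [0.581 0.219 0.04 ]
wrist tube_green_center 0.57 [316. 399.] [0.607 0.172 0.053]
wrist tube_green_mouth 0.93 [317. 240.] [0.536 0.179 0.053]
wrist tube_red_center 0.92 [549. 319.] [0.579 0.276 0.053]
wrist rest_top 0.67 [425. 320.] [0.579 0.226 0.04 ]
tri tube_green_center [0.5871 0.1724 0.0877] [2.9, 1.0, 1.9]
tri rest_top [0.5789 0.2253 0.0372] [0.3, 1.8, 1.6]
tri tube_green_mouth [0.5331 0.1795 0.0896] [1.0, 1.0]
tri tube_red_center [0.5782 0.2742 0.0595] [1.7, 1.7]
slip mm 21.437308766564126 rot deg 26.49895005213023 1.983348021341429 centre tool [-0.0186 -0.0212  0.4625]
centre [0.5902 0.173  0.0807] mouth [0.5354 0.1778 0.0803]
```

>>> servo_tool(
  plan=[
    [[10,0,0,0.6,0,0,0],[10,0,0,0.6,0,0,0],[10,0,0,0,0,0,0],[10,0,0,0,0,0,0]],
  ],
)

```text
time: 37.2
tcp_pos: [0.5615, 0.1754, 0.0404]
tool_rot: [[-0.97, 0.087, -0.227], [0.084, 0.996, 0.02], [0.228, 0.0, -0.974]]
force: [0.1, -0.5, -1.6]
width: 0.0253
grip_force: 64.2
```

>>> servo_tool(
  plan=[
    [[10,0.02,0,0.1,0,0,0],[10,0,0,0,0,0,0],[10,0,0,0,0,0,0]],
  ],
)

```text
time: 37.5
tcp_pos: [0.5612, 0.1757, 0.0393]
tool_rot: [[-0.97, 0.087, -0.226], [0.084, 0.996, 0.021], [0.227, 0.001, -0.974]]
force: [0.3, -1.0, -0.2]
width: 0.0256
grip_force: 64.2
```

>>> servo_tool(
  plan=[
    [[10,0.02,0,0.1,0,0,0],[10,0,0,0,0,0,0],[10,0,0,0,0,0,0]],
  ],
)

```text
time: 37.8
tcp_pos: [0.5602, 0.1757, 0.0372]
tool_rot: [[-0.97, 0.087, -0.226], [0.084, 0.996, 0.02], [0.227, 0.001, -0.974]]
force: [0.1, -0.1, -0.5]
width: 0.0255
grip_force: 64.2
```

>>> servo_tool(
  plan=[
    [[10,0.01,0,0.06,0,0,0],[10,0,0,0,0,0,0],[10,0,0,0,0,0,0]],
  ],
)

```text
time: 38.1
tcp_pos: [0.5597, 0.1757, 0.0361]
tool_rot: [[-0.97, 0.087, -0.226], [0.084, 0.996, 0.02], [0.227, 0.001, -0.974]]
force: [-0.4, -0.2, -0.5]
width: 0.0255
grip_force: 64.2
```

>>> servo_tool(
  plan=[
    [[10,0.01,0,0.06,0,0,0],[10,0,0,0,0,0,0],[10,0,0,0,0,0,0]],
  ],
)

```text
time: 38.4
tcp_pos: [0.5592, 0.1758, 0.035]
tool_rot: [[-0.97, 0.087, -0.226], [0.084, 0.996, 0.02], [0.227, 0.001, -0.974]]
force: [0.0, -0.4, -0.3]
width: 0.0254
grip_force: 64.2
```

>>> servo_tool(
  plan=[
    [[10,-0.02,0,0.08,0,0,0],[10,0,0,0,0,0,0],[10,0,0,0,0,0,0]],
  ],
)

```text
time: 38.7
tcp_pos: [0.5596, 0.1758, 0.034]
tool_rot: [[-0.97, 0.087, -0.226], [0.084, 0.996, 0.021], [0.227, 0.001, -0.974]]
force: [-0.7, -0.1, 9.9]
width: 0.0254
grip_force: 65.8
```

>>> servo_tool(
  plan=[
    [[10,-0.02,0,0.08,0,0,0],[10,0,0,0,0,0,0],[10,0,0,0,0,0,0]],
  ],
)

```text
time: 39.0
tcp_pos: [0.5601, 0.1758, 0.0328]
tool_rot: [[-0.97, 0.087, -0.225], [0.084, 0.996, 0.021], [0.226, 0.002, -0.974]]
force: [-0.6, -1.5, 16.5]
width: 0.0253
grip_force: 67.0
```

>>> servo_tool(
  plan=[
    [[10,-0.02,0,0.08,0,0,0],[10,0,0,0,0,0,0],[10,0,0,0,0,0,0]],
  ],
)

```text
time: 39.3
tcp_pos: [0.5605, 0.1758, 0.0314]
tool_rot: [[-0.971, 0.087, -0.224], [0.084, 0.996, 0.021], [0.225, 0.002, -0.974]]
force: [2.0, -0.8, 17.4]
width: 0.0252
grip_force: 67.8
```

>>> servo_tool(
  plan=[
    [[10,0.03,0,-0.1,0,0,0],[85,0,0,0,0,0,0],[85,0,0,0,0,0,0],[85,0,0,0,0,0,0],[85,0,0,0,0,0,0],[85,0,0,0,0,0,0],[85,0,0,0,0,0,0],[85,0,0,0,0,0,0],[85,0.2,0,-0.9,0,0,0],[85,0.2,0,-0.9,0,0,0],[85,0.2,0,-0.9,0,0,0],[85,0.2,0,-0.9,0,0,0],[85,0.2,0,-0.9,0,0,0],[85,0.2,0,-0.9,0,0,0],[85,0.2,0,-0.9,0,0,0],[85,0,0,0,0,0,0]],
  ],
)

```text
time: 40.9
tcp_pos: [0.5618, 0.1757, 0.1648]
tool_rot: [[-0.971, 0.087, -0.222], [0.084, 0.996, 0.022], [0.224, 0.003, -0.975]]
force: [-0.8, -0.7, -0.4]
width: 0.0851
grip_force: 0.0
```

```bash
python3 g.py; python3 - <<'E'
from h import *
c=optics.camera("top")
for t,z in (("tube_green_center",.066),("tube_red_center",.066)):
    for e in optics.masks_of(t,"top")[:1]:
        m=e["pixels"].astype(np.uint8); p=max(cv2.findContours(m,0,2)[0],key=cv2.contourArea)
        b=cv2.boxPoints(cv2.minAreaRect(p)); w=np.array([atz(c,q,z)[:2] for q in b]); print(t,w.round(3).tolist(),w.mean(0).round(4))
for e in optics.place_of("nut_reject","top"): print(e["conf"],atz(c,e["centre"],.0115).round(3))
E
```

```text
40.9 [0.5618 0.1757 0.1648] [[-0.971, 0.087, -0.222], [0.084, 0.996, 0.022], [0.224, 0.003, -0.975]] [-0.71  0.6   0.57  1.62 -0.39  1.25  1.47]
top tube_green_center 0.6 [198. 218.] [0.581 0.172 0.053]
top tube_green_mouth 0.8 [193. 249.] [0.529 0.179 0.053]
top tube_red_center 0.87 [135. 216.] [0.585 0.275 0.053]
top nut 0.59 [419. 231.] [ 0.557 -0.193  0.011]
top rest_top 0.92 [168. 220.] [0.579 0.226 0.04 ]
scene tube_green_center 0.91 [391. 233.] [0.585 0.163 0.053]
scene tube_green_mouth 0.83 [374. 218.] [0.526 0.187 0.053]
scene tube_red_center 0.95 [417. 212.] [0.576 0.272 0.053]
scene rest_top 0.78 [406. 227.] [0.583 0.221 0.04 ]
wrist tube_green_center 0.64 [317. 303.] [0.587 0.174 0.053]
wrist tube_green_mouth 0.95 [317. 218.] [0.528 0.179 0.053]
wrist tube_red_center 0.9 [467. 284.] [0.583 0.279 0.053]
wrist rest_top 0.8 [389. 287.] [0.583 0.228 0.04 ]
tri tube_green_center [0.583  0.1724 0.0491] [1.7, 3.7, 4.8]
tri tube_green_mouth [0.529  0.1795 0.0571] [1.2, 2.0, 1.5]
tri tube_red_center [0.5809 0.2742 0.0556] [3.5, 5.7, 4.0]
tri rest_top [0.5811 0.2267 0.0374] [1.3, 1.5, 2.7]
tube_green_center [[0.526, 0.192], [0.59, 0.189], [0.588, 0.156], [0.523, 0.159]] [0.5568 0.1739]
tube_red_center [[0.525, 0.293], [0.592, 0.288], [0.588, 0.253], [0.521, 0.259]] [0.5567 0.2732]
0.49 [ 0.504 -0.334  0.011]
0.34 [0.587 0.24  0.011]
```

```bash
python3 -c "
from station import ticket; print(ticket.job_done())"
```

```text
the job is handed in; nothing more can be done
None
```

Job handed in: the cameras place the nut in the green tray and the emptied tube back on the rest's two rails, released, with the red-tagged tube and red-tray nut where they were; in the grip the tube slipped about 21 mm and pitched about 26°, so it was only about 36–60° mouth-down during the taps.

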